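# Check that a brake lever stops short of the grip

## Robot

A 7-joint arm with a two-finger parallel gripper is mounted at the origin on the work surface. World frame = base frame: x ahead of the robot, y to its left, z up, the work surface at z = 0. Lengths are in mm, angles in rad, forces in N, time in s.
With the tool pointing down it reaches from about 425 to 875 mm from the base axis. Payload 4.7 kg.
Tool frame: the origin (TCP) lies midway between the tips of the shut fingers; the grasp point (between the pads) lies 19 mm behind it; z points along the fingers, y is the line along which they close (so a half turn about z gives the same grasp; the last joint's range is limited). The gripper opens to 87 mm and grips with 3 to 60 N. Pads are 19 mm wide; open, the fingers measure 117 mm over their backs; the gripper's body (75 mm by 190 mm) begins 51 mm behind the grasp point.
Start: joints at [-1.228, 0.321, -0.07, 1.45, 0.023, 1.371, -0.057], TCP at [209.918, 615.191, 222.587] pointing down, gripper open.
Joint ranges: [-2.86, 2.86], [-0.3, 2.09], [-1.38, 1.24], [0.06, 2.45], [-1.56, 4.7], [0.09, 2.05], [-2.69, 2.69]. Speed limits (rad/s): [2.57, 2.57, 3.14, 3.14, 3.14, 3.14, 3.14].

## Interface

Orientations are given as a rotation vector (axis times angle).
In Python, from rig import monitor, eyes, arm gives the robot as it stands. The module is installed in compiled form; this text tells all that it offers.
- The arm moves only by the shell command python3 -m jog 'ROWS' [FORCE]. ROWS is JSON, a list of rows, each a list of 7 numbers: the shift along the tool's x, y, z in units of 0.3 m (1.0 is 0.3 m), then the turn, a rotation vector about the tool's x, y, z in units of 120 degrees (1.0 is 120 degrees), then the opening, from -1 (shut) to 1 (fully open). A call has 1 to 10 rows; each row is the pose to reach, as a shift and turn from the pose commanded when the call began, along the tool's axes at that moment; what a row does not reach only later rows make up. A row lasts 1/8 s, in which the tool goes at most 62.5 mm and 10.7 degrees, less where a joint would pass 70% of its speed; a pose out of reach is approached as far as the arm can. A call with a number of a shift or a turn outside -1 to 1 is refused whole. A call with a gripper value outside its range is refused whole. The fingers move at their own pace and stop on an object; FORCE is the grip in N (left out, the last holds). Time passes only in rows, so rows that repeat a pose let the fingers close. It gives the time, the measured TCP pose, the force, the opening and the grip force at its end, in the units of the state.
- monitor.get_state(): the state, without advancing time (a new reading comes with each control period).
- eyes.snapshot(name): name is "side" or "top" or "wrist"; returns (picture, depth): 420x560x3 uint8, red, green, blue; 420x560 float32, mm along the optical axis (not along the pixel's ray), 0 where there is no reading.
- eyes.calibration(name): a dict with "fx", "fy", "cx", "cy" (pixels), "distortion" ([k1, k2, p1, p2, k3] as OpenCV has them; the pictures are not rectified), "origin" and "attitude" of the camera in the world; the wrist camera has in their place "T_tool_cam" (4x4, takes a point from camera to tool coordinates, whose origin is the TCP and whose axes are the flange's). Camera axes: x right, y down, z forward; pixel columns grow to the right and rows downward; lengths in mm; the calibration is good to about 2 mm. A picture is of the moment at which its call begins: read the wrist's pose just before it. calibration takes no time and is no camera call.
- arm.job_done(): hands the job in; it is judged then, once.
The state is a dict: "time_s": time; "joint_positions": joint angles; "qvel": joint speeds; "joint_efforts": joint torques, N m; "position": TCP position; "tcp_rot": TCP orientation; "wrist_force": force on the tool from outside, world axes, zero at the start; "ft_torque": the same for the moment, N m; "grip_width": opening from 0.0 (shut) to 1.0 (fully open); "grasp_force": force on a finger pad.
Only numpy, scipy, OpenCV 4.12 (cv2) and the standard library are available. Lean on these libraries where they do the work, as an engineer would, in place of code of your own. Each camera call takes 0.05 s, during which the arm holds its last target. There are 200 camera calls.

## Task

Check the orange brake lever on the rig with the backs of your fingers, from the outside only, without taking hold of it or touching the black grip: push it in towards the grip until it stops firmly, and let it spring all the way out again. Then push it in to its firm stop a second time and finish while holding it there, at rest, with a steady push of about 15 N, so that the gap left to the grip can be looked at. Leave everything else where it stands.

Things in the scene. Friction and masses are not known exactly. Their poses are not given: they have to be found in the camera images.
- rig: brake test rig fixed to the bench, lever side away from the robot (within 0.45 rad): a ply board 300 x 420 x 15 mm, a level 22 mm bar on two blocks. Origin under the board's middle, z up, y along the bar (lever and grip at its -y end, red caliper and upright 160 mm disc at +y), x from the lever side to the other. Bar axis at x 20, z 125 mm; the blocks reach z 150, the disc z 192 mm.
- grip: black ribbed rubber grip on the end of the bar, 34 mm diameter (end rims 37 mm), fixed. It shares the rig's origin and axes, where it lies from y -205 to -70 mm with its axis at x 20, z 125 mm.
- lever_press (a point): middle of the orange lever's finger blade, 125 mm above the bench. Axes turn with the lever: x across the blade towards the grip, y along it to the pivot, z up. The straight blade is 10 mm thick (outer face at x = -5 mm) and 13 mm high; it runs 40 mm to +y and 24 mm to -y, where it ends in a 17 mm ball. Outside it (-x) 75 mm is clear above a height of 86 mm.
- lever_pivot (a point): the upright pin on which the lever turns, 125 mm above the bench, 34 mm from the bar's axis on the lever side. With the lever right out, lever_press lies 80 mm along the bar towards the grip's end from here and 26 mm farther out (60 mm from the bar's axis); the blade is then parallel to the bar.
- brake_lever (a joint): lever angle, rad: 0 right out (a spring returns it), growing as it is pushed in, 0.34 at the grip. At lever_press the free stroke takes 1 to 2.5 N; somewhere between 0.12 and 0.21 rad (10 to 17 mm of travel there, different each time) the brake bites, and from there the lever yields only about 0.17 mm per further newton.
- bolt_jar: glass jar with a steel lid, 60 mm wide, 66 mm tall, standing on the board of the rig, on the lever side; origin under its centre
- brake_pad: spare brake pad, dark, 56 x 30 x 9 mm, lying on the board of the rig on the lever side; origin under its centre
- blue_print: blue printed bowl, 90 mm wide, 60 mm tall, standing on the board of the rig, on the lever side; origin under its centre
- white_gear: white printed gear, 78 mm wide, 30 mm tall, on the mat to the robot's left; origin under its centre
- spanner: steel spanner lying on the mat beyond the outer end of the grip; origin under its middle
- screwdriver: screwdriver with a red handle lying on the board of the rig, on the side away from the lever; origin under its middle
- cleaner_can: upright spray can with a blue band and a red cap, 66 mm wide, 170 mm tall, on the mat beside the disc; origin under its centre

How it is judged:
By the outcome, as a careful person would: the job done as asked, in the order asked, and still so for the second after the job is handed in, while the arm keeps its last pose, push and grip.
It also fails if it takes over 53 s, if anything falls off the work surface, if the arm or the gripper's body presses on something with over 40 N, if the wrist force passes 120 N, or if a joint passes its speed limit or range.

## Working session

There is one attempt and no reset: what is moved stays moved. The work goes in short steps, Python scripts to look and compute and a shell command to move; the robot and the scene stay as the last step left them, time stands still between calls to the robot, and variables do not carry over. Pictures are saved under pics/ and viewed, at most 10 in all, crops included, and the job is handed in when it is done.

```bash
mkdir -p pics
cat > h.py <<'E'
import numpy as np,cv2
from rig import monitor,eyes,arm
from scipy.spatial.transform import Rotation as R
def snap(n,tag):
    s=monitor.get_state(); p,d=eyes.snapshot(n); cv2.imwrite(f'pics/{tag}.png',p[:,:,::-1]); np.savez(f'pics/{tag}.npz',p=p,d=d,pos=s['position'],rot=s['tcp_rot']); return p,d
def cloud(n,tag):
    z=np.load(f'pics/{tag}.npz');p,d=z['p'],z['d'];c=eyes.calibration(n)
    K=np.array([[c['fx'],0,c['cx']],[0,c['fy'],c['cy']],[0,0,1]])
    v,u=np.mgrid[:420,:560]
    q=cv2.undistortPoints(np.stack([u,v],-1).reshape(-1,1,2).astype(float),K,np.array(c['distortion'],float)).reshape(420,560,2)
    P=np.dstack([q*d[...,None],d])
    if n=='wrist':
        T=np.array(c['T_tool_cam']);P=P@T[:3,:3].T+T[:3,3];P=P@R.from_rotvec(z['rot']).as_matrix().T+z['pos']
    else:
        A=np.array(c['attitude']);A=A if A.shape==(3,3) else R.from_rotvec(A).as_matrix()
        P=P@A.T+np.array(c['origin'])
    P[d==0]=np.nan
    return p,P
E
python3 - <<'E'
from h import *
s=monitor.get_state();print(s)
for n in('top','side'):
    snap(n,n+'1');print(eyes.calibration(n))
a=cv2.imread('pics/top1.png')
E
```

```text
{'time_s': 0.0, 'joint_positions': array([-1.22793016,  0.32183479, -0.07008833,  1.45168148,  0.02257258,
        1.37079408, -0.05695477]), 'qvel': array([-7.16208793e-04, -9.89428547e-04,  1.62460822e-04, -2.01929503e-03,
        1.69162967e-03, -1.02053073e-03,  5.18102864e-05]), 'joint_efforts': array([-8.14252562e-04, -4.91283739e+01, -4.04363852e-01, -3.12530279e+01,
       -6.39329106e-02,  4.37381922e-02,  1.74016427e-04]), 'position': array([209.72498869, 614.6467423 , 221.45062783]), 'tcp_rot': array([-5.14101996e-01, -3.09899150e+00,  3.00814825e-03]), 'wrist_force': array([-0.32944827,  0.31102686,  0.49281498]), 'ft_torque': array([-0.02806583,  0.00379615, -0.02963662]), 'grasp_force': 0.0, 'grip_width': 1.0025249557803964}
{'fx': 502.3834762459211, 'fy': 502.3834762459211, 'cx': 284.38626652570554, 'cy': 216.8061603656598, 'distortion': array([-0.07049891,  0.        ,  0.        ,  0.        ,  0.        ]), 'origin': array([ 485.73107628,  -40.80330653, 1224.68423445]), 'attitude': array([-2.15344428,  2.21229041, -0.0259108 ])}
{'fx': 394.55573376776664, 'fy': 394.55573376776664, 'cx': 276.5957448906966, 'cy': 204.9270997994171, 'distortion': array([0.00659419, 0.        , 0.        , 0.        , 0.        ]), 'origin': array([357.33933661, 657.48632039, 574.16436975]), 'attitude': array([-0.3874746 ,  2.61292509, -1.40370624])}
```

View pics/top1.png

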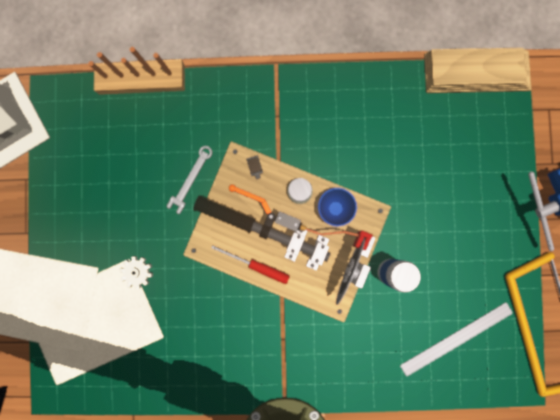

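View pics/side1.png

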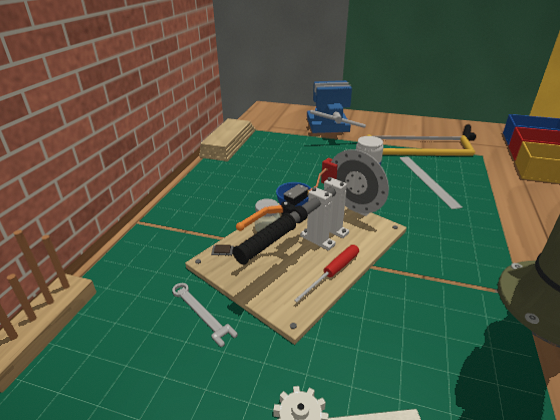

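Top view: the orange lever runs from its ball at about (232,188) to the pivot at about (268,212). The grip runs from (197,205) to (255,228), and the jar is at (299,190), the bowl at (336,207) and the pad at (254,167). Next I measure the lever and the bar.

Run:
```python
from h import *
p,P=cloud('top','top1')
hsv=cv2.cvtColor(p,cv2.COLOR_RGB2HSV).astype(int)
z=P[...,2]
u=np.mgrid[:420,:560][1];v=np.mgrid[:420,:560][0]
box=(u>185)&(u<400)&(v>140)&(v<325)
o=box&(hsv[...,1]>190)&(hsv[...,0]<14)&(hsv[...,0]>4)&(z>105)&(u<275)
O=P[o];print('orange',o.sum(),O.min(0),O.max(0),np.median(O[:,2]))
# grip: dark, high
g=box&(hsv[...,2]<70)&(z>115)&(u<262)&(v>195)&(v<240)
G=P[g];print('grip',g.sum(),np.median(G,0),np.percentile(G[:,2],[5,50,95]))
def line(X):
    m=X[:,:2].mean(0);w=np.linalg.svd(X[:,:2]-m)[2][0];w=w*np.sign(-w[1]);t=(X[:,:2]-m)@w;r=(X[:,:2]-m)@[-w[1],w[0]];return m,w,t.min(),t.max(),np.percentile(r,[2,98])
m,w,a,b,r=line(G);print('grip line',m,w,np.degrees(np.arctan2(w[1],w[0])),m+a*w,m+b*w,r)
# board outline z~15
bd=box&(z>8)&(z<22); q=np.float32(P[bd][:,:2]);print('board',cv2.minAreaRect(q))
t=(O[:,:2]-m)@w;n=np.array([-w[1],w[0]]);n=n*np.sign(n[0]);
d=(O[:,:2]-m)@n
for k in range(int(t.min())//8*8,int(t.max()),8):
    s=(t>=k)&(t<k+8)
    if s.sum():print(k,s.sum(),d[s].min().round(1),d[s].mean().round(1),d[s].max().round(1),O[s,2].mean().round())
for nm,(c,rr) in dict(jar=((299,190),9),bowl=((336,207),18),pad=((254,167),6)).items():
    X=P[(abs(u-c[0])<rr)&(abs(v-c[1])<rr)];print(nm,np.nanmedian(X,0),np.nanmax(X[:,2]))
print(P[275,402])
```

```text
orange 101 [561.42161598  29.20246102 126.58891188] [611.81968971 105.19557952 136.10191095] 132.1235258943709
grip 772 [552.67894448 121.99172543 139.78357664] [133.71940993 139.78357664 144.15128484]
grip line [552.49831226 120.93645321] [-0.40846467 -0.91277413] -114.1084244369225 [578.94914497 180.04471234] [513.68321044  34.19842413] [-13.58555421  13.36964563]
board ((509.9539794921875, -12.93719482421875), (497.9588623046875, 439.7129821777344), 87.33343505859375)
-16 2 58.9 59.8 60.7 132.0
-8 18 53.6 58.3 63.3 133.0
0 9 56.1 58.8 60.9 132.0
8 10 56.6 58.9 61.4 133.0
16 6 57.4 59.0 60.5 132.0
24 9 57.0 59.3 61.2 133.0
32 6 56.7 58.7 60.5 133.0
40 7 57.8 59.5 61.1 131.0
48 6 57.5 58.8 60.3 132.0
56 9 55.6 58.2 60.7 132.0
64 11 53.3 57.2 60.4 131.0
72 7 46.8 50.6 54.9 132.0
jar [604.03202862 -46.29196392  81.57245285] 88.53111718633681
bowl [ 566.04474612 -133.37018686   36.55775908] 79.98131584008866
pad [668.5750688   60.09899838  24.1002286 ] 31.963202487350145
[ 410.6382445  -256.0837951   169.27946845]
```

```bash
cat >> h.py <<'E'
w=np.array([-.40846,-.91277,0]);n=np.array([.91277,-.40846,0]);m=np.array([552.5,120.94,0])
def rel(t,d,z):
    """shift/turn in jog units to put the TCP at rig-line coords (t,d,z), tool down, tool y = n"""
    s=monitor.get_state();A=R.from_rotvec(s['tcp_rot']).as_matrix()
    T=np.column_stack([np.cross(n,[0,0,-1]),n,[0,0,-1]])
    return (A.T@(m+t*w+d*n+[0,0,z]-s['position'])/300).round(4), (R.from_matrix(A.T@T).as_rotvec()/np.radians(120)).round(4)
def where():
    s=monitor.get_state();q=s['position']-m;f=s['wrist_force']
    print('t=%.2f'%s['time_s'],'tdz',(q@w).round(2),(q@n).round(2),s['position'][2].round(2),'F(t,d,z)',(f@w).round(2),(f@n).round(2),f[2].round(2),'grip',round(s['grip_width'],3))
E
python3 -c "
from h import *
where();print(rel(18,105,222))"
python3 -m jog '[[-0.97,-0.64,0,0,0,0.4,-1],[-0.97,-0.64,0,0,0,0.4,-1],[-0.97,-0.64,0,0,0,0.4,-1],[-0.97,-0.64,0,0,0,0.4,-1],[-0.97,-0.64,0,0,0,0.4,-1],[-0.97,-0.64,0,0,0,0.4,-1],[-0.97,-0.64,0,0,0,0.4,-1]]' 20
python3 -c "
from h import *
where();print(rel(18,105,222))"
```

```text
t=0.10 tdz -310.72 -514.51 221.57 F(t,d,z) 0.2 0.55 -0.09 grip 0.997
(array([-1.9556e+00, -1.2809e+00,  9.0000e-04]), array([-6.000e-04,  7.000e-04,  7.939e-01]))
time_s: 0.98
position: [425.7, 335.9, 222.4]
tcp_rot: [1.739, 2.615, -0.001]
wrist_force: [-0.1, -0.5, 0.3]
grip_width: 0.287
grasp_force: 0.0
t=0.97 tdz -144.4 -203.56 222.41 F(t,d,z) 0.48 0.06 0.29 grip 0.287
(array([-1.1207,  0.308 ,  0.0027]), array([2.000e-04, 5.000e-04, 3.906e-01]))
```

```bash
python3 -m jog '[[-1,0.3,0,0,0,0.39,-1],[-1,0.3,0,0,0,0.39,-1],[-1,0.3,0,0,0,0.39,-1],[-1,0.3,0,0,0,0.39,-1],[-1,0.3,0,0,0,0.39,-1],[-1,0.3,0,0,0,0.39,-1],[-1,0.3,0,0,0,0.39,-1]]' 20
python3 -c "
from h import *
where();print(rel(18,105,160)); snap('wrist','w1'); snap('top','top2')
p,P=cloud('wrist','w1');h=cv2.cvtColor(p,cv2.COLOR_RGB2HSV).astype(int)
o=(h[...,1]>170)&(h[...,0]<14)&(h[...,0]>4)&(P[...,2]>100);O=P[o]-m;print(o.sum())
if o.sum():
  t,d=O@w,O@n
  for k in range(-30,90,10):
    s=(t>=k)&(t<k+10)
    if s.sum():print(k,s.sum(),np.percentile(d[s],[2,50,98]).round(1),O[s,2].mean().round(1))
"
```

```text
time_s: 1.85
position: [623.5, 101.1, 221.8]
tcp_rot: [-2.626, -1.721, 0.001]
wrist_force: [-1.2, 1.1, 0.9]
grip_width: 0.005
grasp_force: 0.0
t=1.85 tdz -10.87 72.89 221.76 F(t,d,z) -0.5 -1.54 0.86 grip 0.005
(array([-0.0974,  0.1064,  0.2057]), array([-0.0009, -0.0001,  0.0049]))
228
-30 9 [63.8 65.4 66.6] 222.3
-20 11 [57.  60.4 63.1] 128.0
-10 174 [52.3 59.8 66.9] 130.6
0 23 [55.  64.2 66.5] 129.4
10 4 [55.2 62.  64.2] 129.4
```

View pics/w1.png

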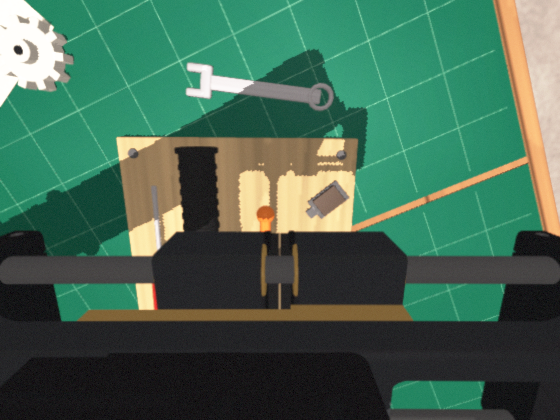

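The wrist view shows the ball end of the lever at (265,213), with its centre at d≈60 and t≈-7. That agrees with the top view. The shut fingers are at (280,270). I now descend on the outside.

```bash
python3 -m jog '[[-0.097,0.107,0,0,0,0,-1],[-0.097,0.107,0,0,0,0,-1],[-0.097,0.107,0.2,0,0,0,-1],[-0.097,0.107,0.38,0,0,0,-1],[-0.097,0.107,0.38,0,0,0,-1],[-0.097,0.107,0.38,0,0,0,-1],[-0.097,0.107,0.38,0,0,0,-1]]' 20
python3 -c "
from h import *
where();print(rel(19,88,107)); snap('wrist','w2'); snap('side','side2')
z=np.load('pics/w1.npz');p,P=cloud('wrist','w1');Q=(P-z['pos'])@R.from_rotvec(z['rot']).as_matrix()
for a in((200,250),(200,270),(280,290),(270,270),(291,270),(262,270),(297,270),(360,250)):print(a,Q[a[1],a[0]].round(1))
a=cv2.imread('pics/side2.png')[130:290,170:400];cv2.imwrite('pics/side2c.png',cv2.resize(a,None,fx=3,fy=3,interpolation=cv2.INTER_CUBIC))"
```

```text
time_s: 2.82
position: [643.8, 60.2, 111.8]
tcp_rot: [2.627, 1.719, 0.008]
wrist_force: [0.6, 0.3, -0.5]
grip_width: 0.004
grasp_force: 0.0
t=2.83 tdz 18.13 108.13 111.84 F(t,d,z) -0.54 0.37 -0.48 grip 0.004
(array([-0.0024, -0.0672,  0.0159]), array([ 0.002 , -0.0015,  0.0042]))
(200, 250) [ 37.5 -21.4 -89.3]
(200, 270) [ 33.6 -20.6 -93.1]
(280, 290) [ -1.5   0.2 -44.4]
(270, 270) [ 30.4  -2.7 -87. ]
(291, 270) [ 30.2   3.2 -86.7]
(262, 270) [ 31.9  -4.8 -89.9]
(297, 270) [ 31.7   4.8 -89.4]
(360, 250) [ 37.6  21.5 -89.5]
```

View pics/side2c.png

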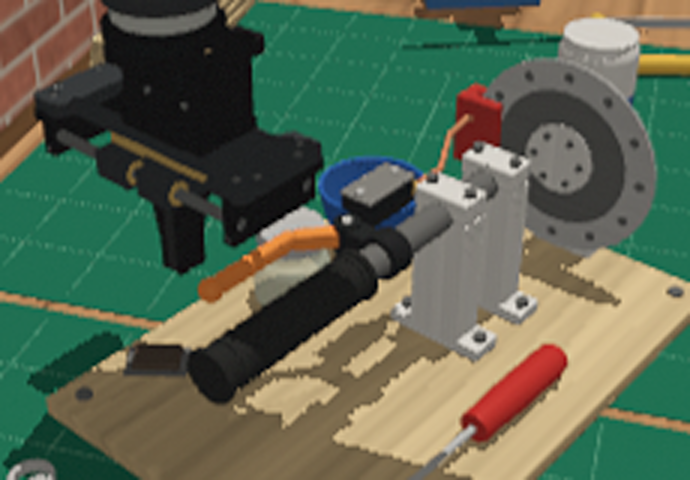

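The side crop shows the shut fingers outside the lever at crop pixel (180,240), with the body above everything. I move in to just short of contact, then creep.

```bash
python3 -m jog '[[0,-0.035,0.005,0,0,0.004,-1],[0,-0.07,0.005,0,0,0.004,-1],[0,-0.08,0.005,0,0,0.004,-1],[0,-0.09,0.005,0,0,0.004,-1],[0,-0.1,0.005,0,0,0.004,-1],[0,-0.11,0.005,0,0,0.004,-1],[0,-0.11,0.005,0,0,0.004,-1],[0,-0.11,0.005,0,0,0.004,-1]]' 20
python3 -c "
from h import *
where()"
```

```text
time_s: 3.92
position: [612.1, 72.6, 107.2]
tcp_rot: [2.636, 1.708, 0.001]
wrist_force: [1.6, -0.8, 0.5]
grip_width: 0.004
grasp_force: 0.7
t=3.92 tdz 19.77 74.09 107.2 F(t,d,z) 0.08 1.83 0.51 grip 0.004
```

```bash
w(){ python3 -c "
from h import *
where()"; }
python3 -m jog '[[0,-0.006,0,0,0,0,-1],[0,-0.012,0,0,0,0,-1],[0,-0.012,0,0,0,0,-1]]' >/dev/null; w
python3 -m jog '[[0,-0.006,0,0,0,0,-1],[0,-0.006,0,0,0,0,-1]]' >/dev/null; w
python3 -m jog '[[0,-0.006,0,0,0,0,-1],[0,-0.006,0,0,0,0,-1]]' >/dev/null; w
```

```text
t=4.30 tdz 19.3 70.09 107.36 F(t,d,z) -2.48 2.91 0.48 grip 0.009
t=4.55 tdz 19.48 68.26 107.33 F(t,d,z) -1.76 2.56 1.75 grip -0.001
t=4.80 tdz 19.68 66.37 107.2 F(t,d,z) -0.86 1.92 0.87 grip 0.004
```

```bash
w(){ python3 -c "
from h import *
where()"; }
python3 -m jog '[[0,-0.005,0,0,0,0,-1],[0,-0.005,0,0,0,0,-1]]' >/dev/null; w
python3 -m jog '[[0,-0.004,0,0,0,0,-1],[0,-0.004,0,0,0,0,-1]]' >/dev/null; w
```

```text
t=5.05 tdz 19.56 64.83 107.16 F(t,d,z) -2.37 3.23 1.88 grip 0.008
t=5.30 tdz 19.74 63.8 107.15 F(t,d,z) -3.49 3.57 0.84 grip 0.007
```

```bash
w(){ python3 -c "
from h import *
where()"; }
python3 -m jog '[[0,-0.003,0,0,0,0,-1],[0,-0.003,0,0,0,0,-1]]' >/dev/null; w
python3 -m jog '[[0,-0.003,0,0,0,0,-1],[0,-0.003,0,0,0,0,-1]]' >/dev/null; w
```

```text
t=5.55 tdz 19.65 63.35 107.22 F(t,d,z) -2.42 4.63 0.83 grip 0.003
t=5.80 tdz 19.53 63.03 107.33 F(t,d,z) -3.44 6.07 -0.71 grip 0.004
```

```bash
w(){ python3 -c "
from h import *
where()"; }
python3 -m jog '[[0,-0.005,0,0,0,0,-1],[0,-0.01,0,0,0,0,-1],[0,-0.01,0,0,0,0,-1]]' >/dev/null; w
python3 -m jog '[[0,-0.005,0,0,0,0,-1],[0,-0.008,0,0,0,0,-1],[0,-0.008,0,0,0,0,-1]]' >/dev/null; w
python3 -c "
from h import *
snap('side','side3')
a=cv2.imread('pics/side3.png')[130:290,170:400];cv2.imwrite('pics/side3c.png',cv2.resize(a,None,fx=3,fy=3,interpolation=cv2.INTER_CUBIC))"
```

```text
t=6.17 tdz 19.29 62.01 107.61 F(t,d,z) -4.34 10.9 -2.52 grip 0.005
t=6.55 tdz 19.12 61.23 107.79 F(t,d,z) -5.67 13.7 -5.78 grip 0.007
```

View pics/side3c.png

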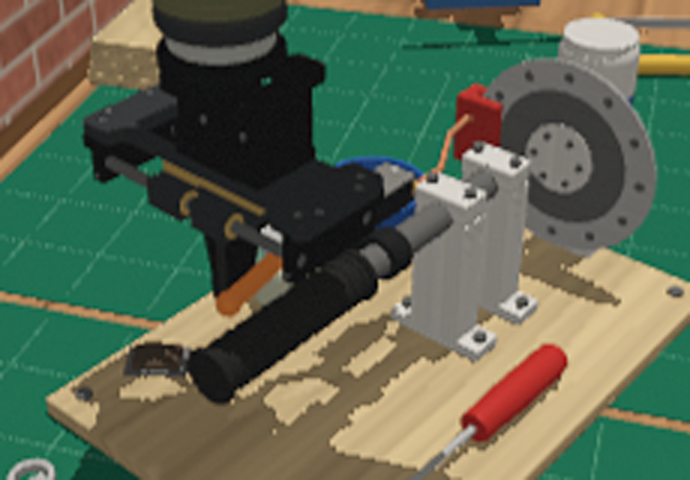

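The lever is on its firm stop at about 15 N and clear of the grip. I back off fully, then yaw by the lever angle so the second push lies flat on the blade.

```bash
python3 -m jog '[[0,0.02,0,0,0,0,-1],[0,0.05,0,0,0,0,-1],[0,0.09,0,0,0,0,-1],[0,0.13,0,0,0,0,-1],[0.023,0.13,0,0,0,-0.09,-1],[0.023,0.13,0,0,0,-0.09,-1],[0.023,0.13,0,0,0,-0.09,-1],[0.023,0.13,0,0,0,-0.09,-1]]' >/dev/null
python3 -c "
from h import *
where();print(rel(12,90,107))
snap('side','side4')
a=cv2.imread('pics/side4.png')[130:290,170:400];cv2.imwrite('pics/side4c.png',cv2.resize(a,None,fx=3,fy=3,interpolation=cv2.INTER_CUBIC))"
```

```text
t=7.60 tdz 13.3 95.48 107.03 F(t,d,z) -0.62 -1.16 0.91 grip 0.005
(array([ 0.0076, -0.0172,  0.0001]), array([-0.0001,  0.0001,  0.089 ]))
```

View pics/side4c.png

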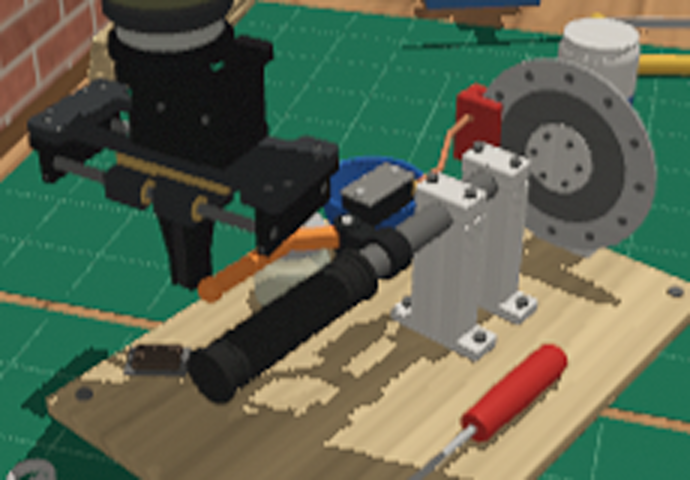

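The side view shows the lever fully out again, with its ball at crop pixel (208,288), and the fingers clear of it. Now the second push.

```bash
w(){ python3 -c "
from h import *
where()"; }
python3 -m jog '[[0.008,-0.03,0,0,0,0,-1],[0.012,-0.045,0,0,0,0,-1],[0.017,-0.06,0,0,0,0,-1],[0.021,-0.07,0,0,0,0,-1],[0.025,-0.08,0,0,0,0,-1],[0.027,-0.09,0,0,0,0,-1],[0.03,-0.1,0,0,0,0,-1],[0.03,-0.1,0,0,0,0,-1]]' >/dev/null;w
python3 -m jog '[[0.002,-0.006,0,0,0,0,-1],[0.002,-0.006,0,0,0,0,-1]]' >/dev/null; w
python3 -m jog '[[0.001,-0.005,0,0,0,0,-1],[0.001,-0.005,0,0,0,0,-1]]' >/dev/null; w
```

```text
t=8.65 tdz 9.25 64.24 107.23 F(t,d,z) -0.62 1.68 0.67 grip 0.002
t=8.90 tdz 9.14 62.48 107.21 F(t,d,z) -1.68 1.79 0.08 grip 0.005
t=9.15 tdz 9.14 61.16 107.24 F(t,d,z) -1.23 2.38 -0.49 grip 0.006
```

```bash
w(){ python3 -c "
from h import *
where()"; }
python3 -m jog '[[0,-0.005,0,0,0,0,-1],[0,-0.005,0,0,0,0,-1]]' >/dev/null; w
python3 -m jog '[[0,-0.006,0,0,0,0,-1],[0,-0.006,0,0,0,0,-1]]' >/dev/null; w
python3 -m jog '[[0,-0.007,0,0,0,0,-1],[0,-0.007,0,0,0,0,-1]]' >/dev/null; w
```

```text
t=9.40 tdz 9.15 60.25 107.38 F(t,d,z) -2.88 4.7 -0.59 grip 0.005
t=9.65 tdz 9.13 59.52 107.59 F(t,d,z) -4.3 7.75 -2.4 grip 0.004
t=9.90 tdz 9.11 58.61 107.82 F(t,d,z) -4.44 10.34 -3.23 grip 0.008
```

```bash
cat > f.py <<'E'
from h import *
import sys
s=[]
y=None
for i in range(6):
    st=monitor.get_state();s.append(np.r_[st['wrist_force'],st['position']]);eyes.snapshot('top')
s=np.array(s);A=R.from_rotvec(st['tcp_rot']).as_matrix();F=s[:,:3]@A
print(st['time_s'],'F tool',F.mean(0).round(2),'norm',np.linalg.norm(F.mean(0)).round(2),'std',F.std(0).round(2),'pos drift',(s[-1,3:]-s[0,3:]).round(2),abs(st['qvel']).max().round(4))
where()
E
python3 -m jog '[[0,-0.005,0,0,0,0,-1],[0,-0.01,0,0,0,0,-1],[0,-0.01,0,0,0,0,-1],[0,-0.01,0,0,0,0,-1]]' >/dev/null; python3 f.py
```

```text
10.65 F tool [ 4.33 14.45  5.62] norm 16.1 std [0.23 0.37 0.28] pos drift [ 0.01 -0.03  0.03] 0.0025
t=10.70 tdz 9.13 57.61 108.28 F(t,d,z) -7.53 13.77 -5.34 grip 0.004
```

```bash
python3 -c "
from h import *
snap('side','side5')
a=cv2.imread('pics/side5.png')[130:290,170:400];cv2.imwrite('pics/side5c.png',cv2.resize(a,None,fx=3,fy=3,interpolation=cv2.INTER_CUBIC))"
```

```text
(no output)
```

View pics/side5c.png

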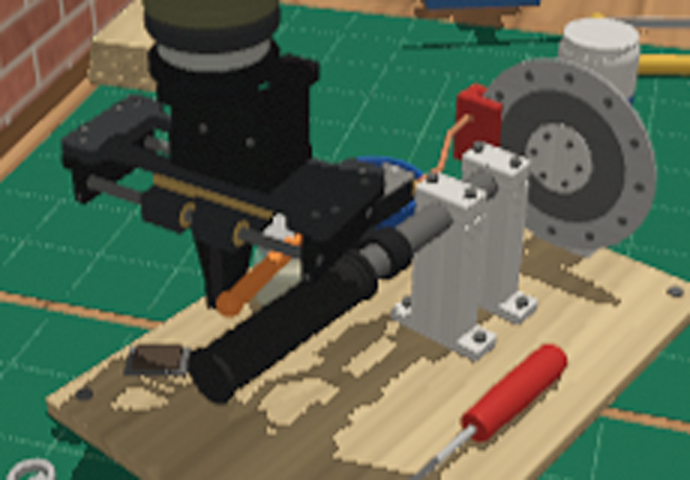

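The side view shows the lever held in with a clear gap to the grip, its ball at crop pixel (228,302). Nothing else has moved.

```bash
python3 -c "
from rig import arm
print(arm.job_done())"
```

```text
the job is handed in; nothing more can be done
None
```

I pushed the brake lever to its firm stop, let it spring fully out, then pushed it in again; it was held at rest with a steady push of about 15 N, clear of the grip, when I handed the job in.

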